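# Grade the seedling packs by height beside the grow lamp

### The job

Line up the four foam packs of seedlings in the row of black drip trays by the height of their seedlings, so that the tall ones do not shade the short ones: the shortest in the tray nearest the grow lamp, then taller and taller, the tallest in the tray farthest from it. Stand one pack flat on the floor of each tray, set it down gently and keep it upright, and leave the empty pack where it is.

Things in the scene. Friction and masses are not known exactly. Their poses are not given: they have to be found in the camera images.
- pack_sprout_center (a point): Seedling pack: white foam block, 56 (its x) by 84 (its y) by 45 mm high, about 0.12 kg, with 2 by 3 cells of dark compost. Just sprouted: seedlings 7 mm high above the foam, two tiny leaves each; the shortest. The point is the centre of the foam block, half-way up (22.5 mm below its upper edge); z up. Grip the foam across its 56 mm width (along its x); the seedlings bend aside.
- pack_small_center (a point): Seedling pack: white foam block, 56 (its x) by 84 (its y) by 45 mm high, about 0.12 kg, with 2 by 3 cells of dark compost. Seedlings 15 mm high above the foam, two leaves of 11 mm each; second shortest. The point is the centre of the foam block, half-way up (22.5 mm below its upper edge); z up. Grip the foam across its 56 mm width (along its x); the seedlings bend aside.
- pack_medium_center (a point): Seedling pack: white foam block, 56 (its x) by 84 (its y) by 45 mm high, about 0.12 kg, with 2 by 3 cells of dark compost. Seedlings 25 mm high above the foam, four leaves of 14 to 18 mm each; second tallest. The point is the centre of the foam block, half-way up (22.5 mm below its upper edge); z up. Grip the foam across its 56 mm width (along its x); the seedlings bend aside.
- pack_tall_center (a point): Seedling pack: white foam block, 56 (its x) by 84 (its y) by 45 mm high, about 0.12 kg, with 2 by 3 cells of dark compost. Seedlings 36 mm high above the foam, six leaves of 17 to 23 mm each, nearly hiding the compost; the tallest. The point is the centre of the foam block, half-way up (22.5 mm below its upper edge); z up. Grip the foam across its 56 mm width (along its x); the seedlings bend aside.
- pack_empty_center (a point): Empty pack among the others: the same white foam block, 56 by 84 by 45 mm, but its six cells are empty, without compost or plants. The point is its centre, half-way up. It stays where it is.
- tray_a: One of four identical fixed black drip trays in a row, 124 mm apart between centres; its letter tells nothing of its place. Outside 82 (its x) by 110 (its y, along the row) by 8 mm high; inside 78 by 106; floor and rim 2 mm thick. Origin: centre of its underside, 2 mm above the table; z up. A pack stands in it with its long side along the row, its centre then 24.5 mm above this origin.
- tray_b: One of four identical fixed black drip trays in a row, 124 mm apart between centres; its letter tells nothing of its place. Outside 82 (its x) by 110 (its y, along the row) by 8 mm high; inside 78 by 106; floor and rim 2 mm thick. Origin: centre of its underside, 2 mm above the table; z up. A pack stands in it with its long side along the row, its centre then 24.5 mm above this origin.
- tray_c: One of four identical fixed black drip trays in a row, 124 mm apart between centres; its letter tells nothing of its place. Outside 82 (its x) by 110 (its y, along the row) by 8 mm high; inside 78 by 106; floor and rim 2 mm thick. Origin: centre of its underside, 2 mm above the table; z up. A pack stands in it with its long side along the row, its centre then 24.5 mm above this origin.
- tray_d: One of four identical fixed black drip trays in a row, 124 mm apart between centres; its letter tells nothing of its place. Outside 82 (its x) by 110 (its y, along the row) by 8 mm high; inside 78 by 106; floor and rim 2 mm thick. Origin: centre of its underside, 2 mm above the table; z up. A pack stands in it with its long side along the row, its centre then 24.5 mm above this origin.
- lamp: Grow lamp, fixed, at the left or right end of the row: round black base 100 mm across, steel pole, black head 90 mm across at 159 to 210 mm above the table. Origin: centre of its foot, about 194 mm beyond the end tray's centre along the row and 40 mm farther from the robot. A spray bottle 182 mm tall stands likewise at the other end.

How it is judged:
At the end, for the whole second after the job is handed in: Counted from the lamp, the trays hold the shortest, second shortest, second tallest and tallest seedlings, each pack flat on its tray's floor (centre within 17 mm, height 3 mm, tilt 3.4 degrees), released and at rest; the empty pack is within 30 mm of its start (((horizontal distance between pack_sprout_center and tray_a below 0.017 m and z of pack_sprout_center in the frame of tray_a between 0.0215 and 0.0275 m) or (horizontal distance between pack_sprout_center and tray_b below 0.017 m and z of pack_sprout_center in the frame of tray_b between 0.0215 and 0.0275 m) or (horizontal distance between pack_sprout_center and tray_c below 0.017 m and z of pack_sprout_center in the frame of tray_c between 0.0215 and 0.0275 m) or (horizontal distance between pack_sprout_center and tray_d below 0.017 m and z of pack_sprout_center in the frame of tray_d between 0.0215 and 0.0275 m)) and horizontal distance between pack_sprout_center and lamp between 0.13 and 0.26 m and angle between each of pack_sprout_center, pack_small_center, pack_medium_center, pack_tall_center's own z axis and vertical below 0.06 rad and linear speed of each of pack_sprout, pack_small, pack_medium, pack_tall below 0.02 m/s and ((horizontal distance between pack_small_center and tray_a below 0.017 m and z of pack_small_center in the frame of tray_a between 0.0215 and 0.0275 m) or (horizontal distance between pack_small_center and tray_b below 0.017 m and z of pack_small_center in the frame of tray_b between 0.0215 and 0.0275 m) or (horizontal distance between pack_small_center and tray_c below 0.017 m and z of pack_small_center in the frame of tray_c between 0.0215 and 0.0275 m) or (horizontal distance between pack_small_center and tray_d below 0.017 m and z of pack_small_center in the frame of tray_d between 0.0215 and 0.0275 m)) and horizontal distance between pack_small_center and lamp between 0.26 and 0.382 m and ((horizontal distance between pack_medium_center and tray_a below 0.017 m and z of pack_medium_center in the frame of tray_a between 0.0215 and 0.0275 m) or (horizontal distance between pack_medium_center and tray_b below 0.017 m and z of pack_medium_center in the frame of tray_b between 0.0215 and 0.0275 m) or (horizontal distance between pack_medium_center and tray_c below 0.017 m and z of pack_medium_center in the frame of tray_c between 0.0215 and 0.0275 m) or (horizontal distance between pack_medium_center and tray_d below 0.017 m and z of pack_medium_center in the frame of tray_d between 0.0215 and 0.0275 m)) and horizontal distance between pack_medium_center and lamp between 0.382 and 0.505 m and ((horizontal distance between pack_tall_center and tray_a below 0.017 m and z of pack_tall_center in the frame of tray_a between 0.0215 and 0.0275 m) or (horizontal distance between pack_tall_center and tray_b below 0.017 m and z of pack_tall_center in the frame of tray_b between 0.0215 and 0.0275 m) or (horizontal distance between pack_tall_center and tray_c below 0.017 m and z of pack_tall_center in the frame of tray_c between 0.0215 and 0.0275 m) or (horizontal distance between pack_tall_center and tray_d below 0.017 m and z of pack_tall_center in the frame of tray_d between 0.0215 and 0.0275 m)) and horizontal distance between pack_tall_center and lamp between 0.505 and 0.64 m and distance of pack_empty_center from where it was at the start of the episode below 0.03 m); the robot touches nothing.
It fails at once if a seedling pack is tipped by more than about 35 degrees (angle between any of pack_sprout_center, pack_small_center, pack_medium_center, pack_tall_center's own z axis and vertical above 0.6 rad).
It fails at once if a seedling pack is dropped or slammed down (faster than 0.6 m/s within about 15 mm of the tray floor or the table, as after a fall of some 2 cm) ((height (world z) of pack_sprout_center below 0.042 m and linear speed of pack_sprout above 0.6 m/s) or (height (world z) of pack_small_center below 0.042 m and linear speed of pack_small above 0.6 m/s) or (height (world z) of pack_medium_center below 0.042 m and linear speed of pack_medium above 0.6 m/s) or (height (world z) of pack_tall_center below 0.042 m and linear speed of pack_tall above 0.6 m/s)).
It fails at once if the empty pack is shifted by more than 30 mm (distance of pack_empty_center from where it was at the start of the episode above 0.03 m).
It also fails if it takes over 93 s, if anything falls off the work surface, if the arm or the gripper's body presses on something with over 40 N, if the wrist force passes 120 N, or if a joint passes its speed limit or range.

### The arm

A 6-joint arm with a two-finger parallel gripper is mounted at the origin on the work surface. World frame = base frame: x ahead of the robot, y to its left, z up, the work surface at z = 0. Lengths are in m, angles in rad, forces in N, time in s.
With the tool pointing down it reaches from about 0.275 to 0.75 m from the base axis. Payload 10.2 kg.
Tool frame: the origin (TCP) lies on the centre line of the jaws, within the pads' length; the fingertips stand 22 mm ahead of it and the grasp point (between the pads) lies 3 mm ahead of it; z points along the fingers, y is the line along which they close (so a half turn about z gives the same grasp; the last joint's range is limited). The gripper opens to 88 mm and grips with 3 to 60 N. Pads are 18 mm wide; open, the fingers measure 123 mm over their backs; the gripper's body (75 mm by 187 mm) begins 45 mm behind the grasp point.
Start: joints at [-1.546, 0.313, 1.498, -0, 1.331, -0.223], TCP at [0.129, -0.509, 0.261] pointing down, gripper open.
Joint ranges: [-2.94, 2.94], [-0.97, 2.17], [0.19, 2.56], [-1.23, 4.37], [0.02, 3.11], [-2.88, 2.88]. Speed limits (rad/s): [2.39, 2.39, 3.01, 3.14, 3.14, 3.14].

### API

Orientations are given as a rotation vector (axis times angle).
In Python, from workcell import arm gives the robot as it stands.
- The arm moves only by the shell command python3 -m creep 'ROWS' [OPENING]. ROWS is JSON, a list of rows, each a list of 6 numbers: the shift along the tool's x, y, z normalised to -1 to 1, where 1 is 0.8 m, then the turn, a rotation vector about the tool's x, y, z normalised to -1 to 1, where 1 is 0.5 rad. In form: [[tx, ty, tz, wx, wy, wz], ...]. A call has 1 to 12 rows; each row is the pose to reach, as a shift and turn from the pose commanded when the call began, along the tool's axes at that moment; what a row does not reach only later rows make up. A row lasts 1/10 s, in which the tool goes at most 50 mm and 8.59 degrees, less where a joint would pass 70% of its speed; a pose out of reach is approached as far as the arm can. A call with a number of a shift or a turn outside -1 to 1 is refused whole. A call with a gripper value outside its range is refused whole. OPENING is the closure, from -1 (fully open) to 1 (shut), so that 0 is half open, set as the call begins (- or left out, the last holds). The fingers move at their own pace and stop on an object; the grip force is fixed at half the most. Time passes only in rows, so rows that repeat a pose let the fingers close. It gives the time, the measured TCP pose, the force, the opening and the grip force at its end, in the units of the state.
- arm.sense(): the state, without advancing time (a new reading comes with each control period).
- arm.grab_frame(name): name is "side" or "top"; returns the picture (400x640x3 uint8, red, green, blue); there is no depth.
- arm.camera_info(name): a dict with "fx", "fy", "cx", "cy" (pixels), "cam_to_world" (4x4, takes a point from camera to world coordinates). Camera axes: x right, y down, z forward; pixel columns grow to the right and rows downward; lengths in m; the calibration is good to about 2 mm. A picture is of the moment at which its call begins. camera_info takes no time and is no camera call.
- arm.job_done(): hands the job in; it is judged then, once.
The state is a dict: "clock": time; "joint_pos": joint angles; "dq": joint speeds; "joint_efforts": joint torques, N m; "position": TCP position; "tcp_rot": TCP orientation; "force": force on the tool from outside, world axes, zero at the start; "ft_torque": the same for the moment, N m; "gripper_width": opening from 0.0 (shut) to 1.0 (fully open); "grip_force": force on a finger pad.
Only numpy, scipy, OpenCV 4.12 (cv2) and the standard library are available. Lean on these libraries where they do the work, as an engineer would, in place of code of your own. Each camera call takes 0.05 s, during which the arm holds its last target. There are 200 camera calls.

## Working session

There is one attempt and no reset: what is moved stays moved. The work goes in short steps, Python scripts to look and compute and a shell command to move; the robot and the scene stay as the last step left them, time stands still between calls to the robot, and variables do not carry over. Pictures are saved under pics/ and viewed, at most 14 in all, crops included, and the job is handed in when it is done.

```bash
mkdir -p pics; ls
python3 - <<'E'
from workcell import arm
import cv2,numpy as np
for n in("top","side"):
    cv2.imwrite(f"pics/{n}0.png",arm.grab_frame(n)[:,:,::-1]); i=arm.camera_info(n); print(n,i["fx"],i["fy"],i["cx"],i["cy"],np.round(i["cam_to_world"],3).tolist())
s=arm.sense();print(s)
E
```

```text
pics
top 441.51721615144163 441.51721615144163 321.06004438508523 204.41919783800998 [[0.007, -0.989, 0.15, 0.379], [-1.0, -0.004, 0.02, 0.013], [-0.02, -0.15, -0.989, 1.388], [0.0, 0.0, 0.0, 1.0]]
side 454.00568968140846 454.00568968140846 333.2032041533292 202.68588301871333 [[-0.981, -0.151, 0.124, 0.403], [-0.196, 0.723, -0.662, 0.934], [0.01, -0.674, -0.739, 1.062], [0.0, 0.0, 0.0, 1.0]]
{'clock': 0.1, 'joint_pos': array([-1.54642911e+00,  3.13363201e-01,  1.49831780e+00, -1.86777846e-05,
        1.33100187e+00, -2.23396121e-01]), 'dq': array([ 9.10601278e-04, -4.50074791e-04, -2.82482576e-03, -1.31756353e-05,
       -9.69887389e-04,  1.32955667e-03]), 'joint_efforts': array([ 3.03738518e-03, -4.02814722e+01, -2.52646172e+01,  6.96359575e-02,
        3.42176040e-02, -4.86628278e-05]), 'position': array([ 0.12873051, -0.50878271,  0.26025037]), 'tcp_rot': array([-3.11643781e+00, -3.88063720e-01, -1.41734576e-04]), 'force': array([-0.20889591,  0.55274813,  1.07643281]), 'ft_torque': array([ 0.03558748, -0.02031683, -0.0346435 ]), 'grip_force': 0.0, 'gripper_width': 1.002400510845646}
```

View pics/top0.png

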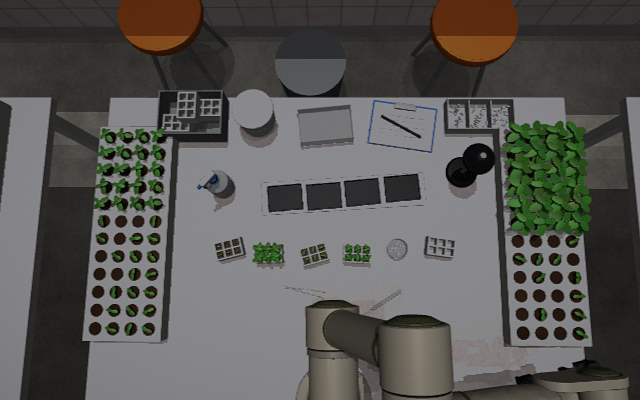

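View pics/side0.png

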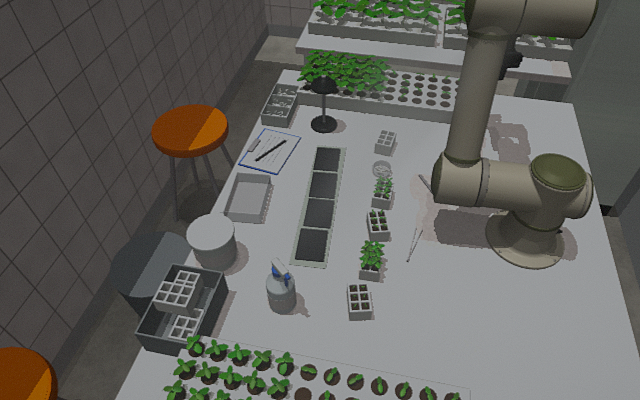

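The top view shows the lamp at right (base 461,172), trays from (285,198) to (403,188), packs in a row at y≈250 and the empty pack at (439,247). I'll zoom in.

Run:
```python
import cv2,numpy as np
t=cv2.imread("pics/top0.png")
a=cv2.resize(t[232:272,205:465],None,fx=3,fy=3,interpolation=cv2.INTER_CUBIC)
b=cv2.resize(t[165:225,255:435],None,fx=4,fy=4,interpolation=cv2.INTER_CUBIC)
s=cv2.imread("pics/side0.png"); c=cv2.resize(s[120:325,335:405],None,fx=2.9,fy=2.9,interpolation=cv2.INTER_CUBIC)
c=cv2.rotate(c,cv2.ROTATE_90_COUNTERCLOCKWISE)
W=780
pad=lambda i:cv2.copyMakeBorder(i,0,0,0,W-i.shape[1],0)
o=np.vstack([pad(a),pad(b),pad(c)]);print(o.shape);cv2.imwrite("pics/z0.png",o)
```

```text
(563, 780, 3)
```

View pics/z0.png

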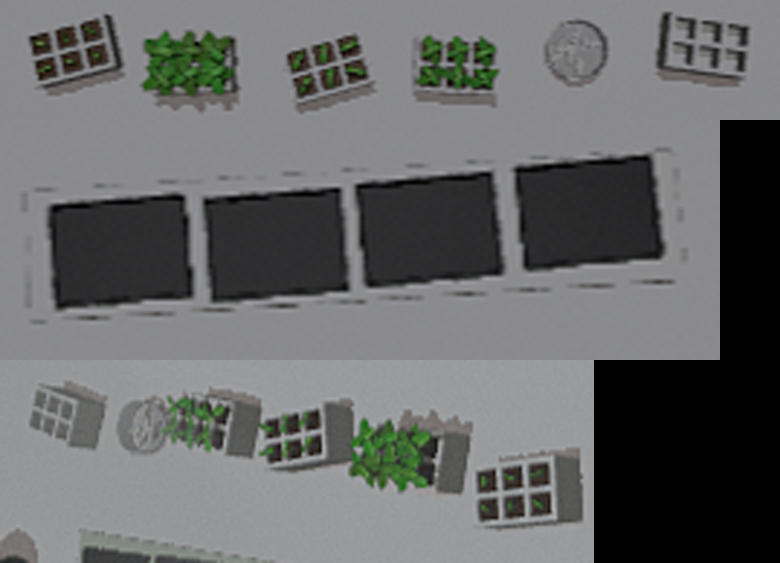

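Packs left to right: tiny sprouts, tall, small, medium, (grey dish), empty. Shortest order goes from right tray (lamp side) to left. Now measuring.

```bash
cat > h.py <<'E'
from workcell import arm
import numpy as np, cv2
from scipy.spatial.transform import Rotation as R
def ray(n,uv,z):
    i=arm.camera_info(n);T=np.array(i["cam_to_world"])
    d=T[:3,:3]@[(uv[0]-i["cx"])/i["fx"],(uv[1]-i["cy"])/i["fy"],1]
    return T[:3,3]+d*(z-T[2,3])/d[2]
def to(x,y,z,yawdeg):
    s=arm.sense();r=R.from_rotvec(s["tcp_rot"])
    a=np.radians(yawdeg);g=R.from_matrix(np.array([[np.cos(a),np.sin(a),0],[np.sin(a),-np.cos(a),0],[0,0,-1.]]))
    p=r.inv().apply(np.array([x,y,z])-s["position"])/0.8; w=(r.inv()*g).as_rotvec()/0.5
    print("t",np.round(s["clock"],1),"shift",np.round(p,4),"turn",np.round(w,3))
E
cat > m.py <<'E'
from h import *
t=cv2.imread("pics/top0.png");s=cv2.imread("pics/side0.png")
def rects(im,n,mask,box,zs,k=5):
    m=np.zeros(mask.shape,np.uint8);x0,y0,x1,y1=box;m[y0:y1,x0:x1]=mask[y0:y1,x0:x1]
    m=cv2.morphologyEx(m,cv2.MORPH_CLOSE,np.ones((k,k)))
    c=max(cv2.findContours(m,0,2)[0],key=cv2.contourArea)
    P=np.array([ray(n,q,zs)[:2] for q in c[:,0].astype(float)],np.float32)
    r=cv2.minAreaRect(P*1000)
    return np.round(r[0]),np.round(r[1]),round(r[2],1)
I=t.astype(int);green=((I[:,:,1]-np.maximum(I[:,:,0],I[:,:,2]))>15)
brown=((I[:,:,2]-I[:,:,0])>8)&(I.max(2)<90)
gb=((green|brown)*255).astype(np.uint8)
J=s.astype(int)
gs=((J[:,:,1]-np.maximum(J[:,:,0],J[:,:,2]))>15);bs=((J[:,:,2]-J[:,:,0])>8)&(J.max(2)<90);g2=((gs|bs)*255).astype(np.uint8)
for nm,b,z,b2,z2 in(("p1",(212,235,246,265),.043,(345,284,375,320),.043),("p2tall",(248,235,292,270),.065,(355,236,388,278),.065),("p3",(296,235,334,268),.043,(364,206,390,237),.043),("p4med",(338,238,376,266),.058,(368,175,396,207),.058)):
    print(nm,green[b[1]:b[3],b[0]:b[2]].sum(),"top",*rects(t,"top",gb,b,z),"side",*rects(s,"side",g2,b2,z2))
dark=((I.max(2)<75)*255).astype(np.uint8)
for x in(285,324,362,403):
    print("tray",*rects(t,"top",dark,(x-20,170,x+20,220),.006,1))
E
python3 m.py
```

```text
p1 16 top [447. 324.] [44. 71.] 15.0 side [447. 326.] [42. 69.] 15.4
p2tall 459 top [434. 199.] [62. 88.] 0.4 side [432. 202.] [62. 92.] 3.8
p3 67 top [432.  62.] [44. 71.] 17.0 side [433.  58.] [44. 81.] 12.3
p4med 239 top [436. -70.] [77. 50.] 84.0 side [437. -65.] [94. 49.] 86.5
tray [611. 158.] [ 84. 109.] 5.1
tray [617.  33.] [ 84. 108.] 4.7
tray [630. -88.] [ 84. 109.] 5.5
tray [ 644. -214.] [ 84. 110.] 5.5
```

```bash
python3 -c "
from h import *
to(.436,-.068,.2,84)"
```

```text
t 0.1 shift [ 0.5075 -0.4399  0.0759] turn [-2.000e-03 -2.000e-03 -2.437e+00]
```

```bash
A='[0.507,-0.44,0.075,0,0,-1]'; python3 -m creep '[[0.507,-0.44,0.075,0,0,-1],[0.507,-0.44,0.075,0,0,-1],[0.507,-0.44,0.075,0,0,-1],[0.507,-0.44,0.075,0,0,-1],[0.507,-0.44,0.075,0,0,-1],[0.507,-0.44,0.075,0,0,-1],[0.507,-0.44,0.075,0,0,-1],[0.507,-0.44,0.075,0,0,-1],[0.507,-0.44,0.075,0,0,-1],[0.507,-0.44,0.075,0,0,-1],[0.507,-0.44,0.075,0,0,-1],[0.507,-0.44,0.075,0,0,-1]]' -1
python3 -m creep '[[0,0,0,0,0,-1],[0,0,0,0,0,-1],[0,0,0,0,0,-1],[0,0,0,0,0,-1],[0,0,0,0,0,-1]]'
python3 -c "
from h import *
to(.436,-.068,.2,84)"
```

```text
clock: 1.3
position: [0.4367, -0.0648, 0.2]
tcp_rot: [-2.92, -1.155, 0.001]
force: [0.3, -0.1, -0.8]
gripper_width: 0.999
grip_force: 0.0
clock: 1.8
position: [0.4353, -0.0687, 0.2006]
tcp_rot: [-2.55, -1.835, 0.0]
force: [0.5, -0.4, 0.3]
gripper_width: 0.998
grip_force: 0.0
t 1.8 shift [0.0012 0.0005 0.0008] turn [-0.001  0.    -0.437]
```

```bash
python3 -m creep '[[0,0,0,0,0,-0.44],[0,0,0,0,0,-0.44],[0,0,0,0,0,-0.44]]'
python3 -m creep '[[0,0,0.04,0,0,0],[0,0,0.08,0,0,0],[0,0,0.11,0,0,0],[0,0,0.14,0,0,0],[0,0,0.165,0,0,0],[0,0,0.185,0,0,0],[0,0,0.2,0,0,0],[0,0,0.206,0,0,0],[0,0,0.206,0,0,0]]'
python3 -c "
from h import *
for n in('top','side'):
    f=arm.grab_frame(n)[:,:,::-1];c=f[225:285,320:400] if n=='top' else f[150:225,340:440]
    cv2.imwrite(f'pics/g1{n}.png',cv2.resize(c,(400,300),interpolation=2))
a,b=[cv2.imread(f'pics/g1{n}.png') for n in('top','side')];cv2.imwrite('pics/g1.png',np.hstack([a,b]))
to(.436,-.068,.0355,84)"
```

```text
clock: 2.1
position: [0.4354, -0.0686, 0.2007]
tcp_rot: [-2.334, -2.102, 0.0]
force: [0.9, 0.3, 0.4]
gripper_width: 0.997
grip_force: 0.0
clock: 3.0
position: [0.4354, -0.0683, 0.0357]
tcp_rot: [-2.334, -2.101, 0.001]
force: [0.0, -0.6, 0.8]
gripper_width: 1.003
grip_force: 0.0
t 3.1 shift [0.0006 0.0001 0.0011] turn [0.001 0.    0.001]
```

View pics/g1.png

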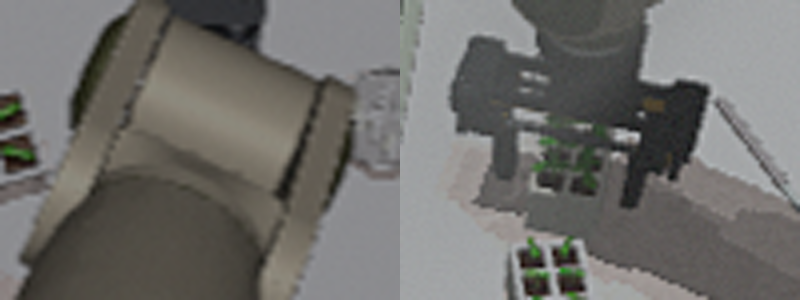

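The side view shows the fingers straddling the medium pack with clearance on both sides. Close and lift.

```bash
python3 -m creep '[[0,0,0,0,0,0],[0,0,0,0,0,0],[0,0,0,0,0,0],[0,0,0,0,0,0],[0,0,0,0,0,0],[0,0,0,0,0,0],[0,0,0,0,0,0],[0,0,0,0,0,0]]' 1
python3 -m creep '[[0,0,-0.01,0,0,0],[0,0,-0.03,0,0,0],[0,0,-0.06,0,0,0],[0,0,-0.09,0,0,0],[0,0,-0.12,0,0,0],[0,0,-0.14,0,0,0],[0,0,-0.15,0,0,0],[0,0,-0.15,0,0,0]]'
python3 -c "
from h import *
cv2.imwrite('pics/l1.png',arm.grab_frame('side')[100:300,300:500,::-1])
to(.620,.034,.156,95)"
```

```text
clock: 3.9
position: [0.4356, -0.0682, 0.036]
tcp_rot: [-2.333, -2.104, 0.0]
force: [-1.1, -0.2, 4.3]
gripper_width: 0.635
grip_force: 29.6
clock: 4.7
position: [0.4359, -0.0683, 0.1566]
tcp_rot: [2.332, 2.103, 0.001]
force: [0.0, 0.1, -0.6]
gripper_width: 0.639
grip_force: 29.6
t 4.8 shift [ 0.1507  0.2162 -0.0003] turn [ 0.    0.   -0.38]
```

View pics/l1.png

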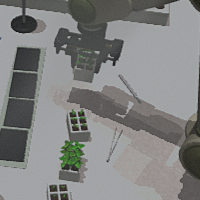

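Medium pack lifted (opening 56 mm). Carry to its tray.

```bash
python3 -m creep '[[0.02,0.03,0,0,0,-0.1],[0.05,0.07,0,0,0,-0.2],[0.08,0.115,0,0,0,-0.3],[0.11,0.16,0,0,0,-0.38],[0.135,0.195,0,0,0,-0.38],[0.151,0.216,0,0,0,-0.38],[0.151,0.216,0,0,0,-0.38],[0.151,0.216,0,0,0,-0.38]]'
python3 -c "
from h import *
to(.620,.034,.04,95)"
```

```text
clock: 5.55
position: [0.6193, 0.0342, 0.1543]
tcp_rot: [-2.121, -2.315, 0.003]
force: [0.2, -0.1, -1.2]
gripper_width: 0.636
grip_force: 29.6
t 5.6 shift [-0.0004  0.0013  0.1429] turn [-0.005 -0.001  0.   ]
```

```bash
python3 -m creep '[[0,0,0.03,0,0,0],[0,0,0.06,0,0,0],[0,0,0.09,0,0,0],[0,0,0.11,0,0,0],[0,0,0.12,0,0,0],[0,0,0.128,0,0,0],[0,0,0.134,0,0,0],[0,0,0.138,0,0,0],[0,0,0.139,0,0,0],[0,0,0.139,0,0,0]]'
python3 -c "
from h import *
to(.620,.034,.04,95)"
```

```text
clock: 6.55
position: [0.6201, 0.0341, 0.045]
tcp_rot: [2.122, 2.316, 0.0]
force: [1.2, -0.5, -2.0]
gripper_width: 0.637
grip_force: 29.6
t 6.6 shift [-0.0002 -0.0001  0.0063] turn [ 0.001  0.    -0.   ]
```

```bash
python3 -m creep '[[0,0,0.002,0,0,0],[0,0,0.004,0,0,0],[0,0,0.006,0,0,0],[0,0,0.006,0,0,0]]'
```

```text
clock: 6.95
position: [0.62, 0.0341, 0.0401]
tcp_rot: [2.123, 2.316, 0.0]
force: [-0.4, -0.4, 1.3]
gripper_width: 0.636
grip_force: 29.6
```

```bash
python3 -m creep '[[0,0,0,0,0,0],[0,0,0,0,0,0],[0,0,0,0,0,0],[0,0,0,0,0,0],[0,0,0,0,0,0],[0,0,-0.03,0,0,0],[0,0,-0.08,0,0,0],[0,0,-0.13,0,0,0],[0,0,-0.15,0,0,0],[0,0,-0.15,0,0,0]]' -1
python3 -c "
from h import *
to(.4325,.060,.16,106)"
```

```text
clock: 7.95
position: [0.6209, 0.0341, 0.1625]
tcp_rot: [2.12, 2.313, 0.004]
force: [0.3, 1.3, 0.5]
gripper_width: 1.006
grip_force: 0.0
t 8.0 shift [ 0.0528 -0.2318  0.002 ] turn [ 0.009  0.003 -0.384]
```

```bash
python3 -m creep '[[0.015,-0.06,0,0,0,-0.15],[0.028,-0.12,0,0,0,-0.3],[0.042,-0.18,0,0,0,-0.38],[0.053,-0.232,0,0,0,-0.38],[0.053,-0.232,0,0,0,-0.38],[0.053,-0.232,0,0,0,-0.38],[0.053,-0.232,0,0,0,-0.38]]'
python3 -c "
from h import *
to(.4325,.060,.0355,106)"
```

```text
clock: 8.65
position: [0.4322, 0.0601, 0.1596]
tcp_rot: [1.894, 2.507, 0.0]
force: [0.9, 0.7, 1.2]
gripper_width: 1.0
grip_force: 0.0
t 8.6 shift [-0.0002  0.0003  0.1551] turn [ 0.     0.    -0.005]
```

```bash
python3 -m creep '[[0,0,0.03,0,0,0],[0,0,0.06,0,0,0],[0,0,0.09,0,0,0],[0,0,0.12,0,0,0],[0,0,0.14,0,0,0],[0,0,0.15,0,0,0],[0,0,0.155,0,0,0],[0,0,0.155,0,0,0]]'
python3 -m creep '[[0,0,0,0,0,0],[0,0,0,0,0,0],[0,0,0,0,0,0],[0,0,0,0,0,0],[0,0,0,0,0,0],[0,0,0,0,0,0],[0,0,0,0,0,0],[0,0,0,0,0,0]]' 1
python3 -m creep '[[0,0,-0.01,0,0,0],[0,0,-0.03,0,0,0],[0,0,-0.06,0,0,0],[0,0,-0.09,0,0,0],[0,0,-0.12,0,0,0],[0,0,-0.14,0,0,0],[0,0,-0.15,0,0,0],[0,0,-0.15,0,0,0]]'
python3 -c "
from h import *
to(.631,-.0896,.156,95)"
```

```text
clock: 9.45
position: [0.4317, 0.0602, 0.0358]
tcp_rot: [-1.894, -2.507, 0.0]
force: [0.2, -0.5, 0.9]
gripper_width: 1.001
grip_force: 0.0
clock: 10.25
position: [0.4316, 0.0603, 0.0362]
tcp_rot: [1.893, 2.507, 0.0]
force: [-1.4, -0.1, 6.0]
gripper_width: 0.633
grip_force: 30.0
clock: 11.05
position: [0.4315, 0.0603, 0.1565]
tcp_rot: [1.893, 2.506, 0.001]
force: [0.2, 0.9, -2.1]
gripper_width: 0.633
grip_force: 30.0
t 11.0 shift [-0.2484  0.1886  0.001 ] turn [0.002 0.001 0.38 ]
```

```bash
python3 -m creep '[[-0.03,0.023,0,0,0,0.1],[-0.07,0.053,0,0,0,0.2],[-0.11,0.084,0,0,0,0.3],[-0.15,0.114,0,0,0,0.38],[-0.19,0.144,0,0,0,0.38],[-0.225,0.171,0,0,0,0.38],[-0.248,0.189,0,0,0,0.38],[-0.248,0.189,0,0,0,0.38],[-0.248,0.189,0,0,0,0.38]]'
python3 -m creep '[[0,0,0.03,0,0,0],[0,0,0.06,0,0,0],[0,0,0.09,0,0,0],[0,0,0.11,0,0,0],[0,0,0.12,0,0,0],[0,0,0.128,0,0,0],[0,0,0.134,0,0,0],[0,0,0.138,0,0,0],[0,0,0.139,0,0,0],[0,0,0.139,0,0,0]]'
python3 -c "
from h import *
to(.631,-.0896,.0402,95)"
```

```text
clock: 11.95
position: [0.6303, -0.089, 0.1542]
tcp_rot: [-2.121, -2.314, 0.002]
force: [0.3, 0.4, -2.1]
gripper_width: 0.635
grip_force: 30.0
clock: 12.95
position: [0.6312, -0.0893, 0.045]
tcp_rot: [2.122, 2.316, 0.0]
force: [0.6, -0.2, -1.0]
gripper_width: 0.631
grip_force: 30.0
t 13.0 shift [-0.0004 -0.0003  0.006 ] turn [ 0.001  0.    -0.001]
```

```bash
python3 -m creep '[[0,0,0.002,0,0,0],[0,0,0.004,0,0,0],[0,0,0.006,0,0,0],[0,0,0.006,0,0,0]]'
python3 -m creep '[[0,0,0,0,0,0],[0,0,0,0,0,0],[0,0,0,0,0,0],[0,0,0,0,0,0],[0,0,0,0,0,0],[0,0,-0.03,0,0,0],[0,0,-0.08,0,0,0],[0,0,-0.13,0,0,0],[0,0,-0.15,0,0,0],[0,0,-0.15,0,0,0]]' -1
python3 -c "
from h import *
to(.447,.325,.16,105)"
```

```text
clock: 13.35
position: [0.6312, -0.0893, 0.0402]
tcp_rot: [2.122, 2.316, 0.0]
force: [-1.2, -0.2, 1.5]
gripper_width: 0.63
grip_force: 30.0
clock: 14.35
position: [0.632, -0.0895, 0.1626]
tcp_rot: [2.12, 2.313, 0.003]
force: [0.4, 0.0, -0.5]
gripper_width: 0.997
grip_force: 0.0
t 14.4 shift [ 0.5362 -0.1853  0.0013] turn [ 0.009  0.005 -0.349]
```

```bash
python3 -m creep '[[0.05,-0.018,0,0,0,-0.1],[0.11,-0.038,0,0,0,-0.2],[0.17,-0.059,0,0,0,-0.3],[0.23,-0.08,0,0,0,-0.35],[0.29,-0.1,0,0,0,-0.35],[0.35,-0.121,0,0,0,-0.35],[0.41,-0.142,0,0,0,-0.35],[0.47,-0.163,0,0,0,-0.35],[0.51,-0.177,0,0,0,-0.35],[0.536,-0.185,0,0,0,-0.35],[0.536,-0.185,0,0,0,-0.35],[0.536,-0.185,0,0,0,-0.35]]'
python3 -m creep '[[0,0,0,0,0,0]]'
python3 -c "
from h import *
to(.447,.325,.0355,105)"
```

```text
clock: 15.55
position: [0.4461, 0.3246, 0.1588]
tcp_rot: [-1.911, -2.493, 0.003]
force: [-0.1, 0.2, 0.4]
gripper_width: 1.0
grip_force: 0.0
clock: 15.65
position: [0.4467, 0.324, 0.1593]
tcp_rot: [-1.914, -2.491, 0.002]
force: [1.2, -0.1, -0.1]
gripper_width: 1.002
grip_force: 0.0
t 15.6 shift [0.0012 0.0008 0.1547] turn [-0.002  0.001 -0.002]
```

```bash
python3 -m creep '[[0,0,0.03,0,0,0],[0,0,0.06,0,0,0],[0,0,0.09,0,0,0],[0,0,0.12,0,0,0],[0,0,0.14,0,0,0],[0,0,0.15,0,0,0],[0,0,0.155,0,0,0],[0,0,0.155,0,0,0]]'
python3 -m creep '[[0,0,0,0,0,0],[0,0,0,0,0,0],[0,0,0,0,0,0],[0,0,0,0,0,0],[0,0,0,0,0,0],[0,0,0,0,0,0],[0,0,0,0,0,0],[0,0,0,0,0,0]]' 1
python3 -m creep '[[0,0,-0.01,0,0,0],[0,0,-0.03,0,0,0],[0,0,-0.06,0,0,0],[0,0,-0.09,0,0,0],[0,0,-0.12,0,0,0],[0,0,-0.15,0,0,0],[0,0,-0.17,0,0,0],[0,0,-0.17,0,0,0]]'
python3 -c "
from h import *
to(.642,-.213,.172,95)"
```

```text
clock: 16.45
position: [0.4467, 0.3247, 0.036]
tcp_rot: [1.913, 2.492, 0.0]
force: [0.6, -0.5, -0.2]
gripper_width: 1.0
grip_force: 0.0
clock: 17.25
position: [0.4464, 0.3252, 0.0362]
tcp_rot: [1.912, 2.493, 0.0]
force: [-0.8, 0.1, 4.9]
gripper_width: 0.631
grip_force: 30.0
clock: 18.05
position: [0.447, 0.3254, 0.1741]
tcp_rot: [1.911, 2.491, 0.005]
force: [0.6, -0.9, -0.7]
gripper_width: 0.634
grip_force: 30.0
t 18.0 shift [-0.7132  0.0611  0.0024] turn [ 0.008 -0.002  0.349]
```

```bash
python3 -m creep '[[-0.02,0.002,0,0,0,0.03],[-0.06,0.005,0,0,0,0.06],[-0.11,0.009,0,0,0,0.1],[-0.16,0.014,0,0,0,0.14],[-0.21,0.018,0,0,0,0.18],[-0.26,0.022,0,0,0,0.22],[-0.31,0.027,0,0,0,0.26],[-0.36,0.031,0,0,0,0.3],[-0.41,0.035,0,0,0,0.35],[-0.46,0.039,0,0,0,0.35],[-0.48,0.041,0,0,0,0.35],[-0.48,0.041,0,0,0,0.35]]'
python3 -c "
from h import *
to(.642,-.213,.172,95)"
```

```text
clock: 19.25
position: [0.5772, -0.0394, 0.1706]
tcp_rot: [-2.125, -2.311, 0.002]
force: [0.5, -0.1, -2.0]
gripper_width: 0.632
grip_force: 30.0
t 19.2 shift [-0.223   0.0626 -0.002 ] turn [-0.004 -0.001 -0.007]
```

```bash
python3 -m creep '[[-0.03,0.008,0,0,0,0],[-0.07,0.02,0,0,0,0],[-0.11,0.031,0,0,0,0],[-0.15,0.042,0,0,0,0],[-0.19,0.053,0,0,0,0],[-0.215,0.06,0,0,0,0],[-0.223,0.062,0,0,0,0],[-0.223,0.062,0,0,0,0],[-0.223,0.062,0,0,0,0]]'
python3 -m creep '[[0,0,0.03,0,0,0],[0,0,0.06,0,0,0],[0,0,0.09,0,0,0],[0,0,0.12,0,0,0],[0,0,0.135,0,0,0],[0,0,0.145,0,0,0],[0,0,0.152,0,0,0],[0,0,0.156,0,0,0],[0,0,0.157,0,0,0],[0,0,0.157,0,0,0]]'
python3 -c "
from h import *
to(.642,-.213,.0402,95)"
```

```text
clock: 20.15
position: [0.6422, -0.209, 0.1717]
tcp_rot: [-2.121, -2.317, -0.0]
force: [1.0, -1.0, -0.4]
gripper_width: 0.635
grip_force: 30.0
clock: 21.15
position: [0.6426, -0.2108, 0.0468]
tcp_rot: [2.122, 2.315, 0.0]
force: [-1.0, -0.3, -0.3]
gripper_width: 0.623
grip_force: 30.0
t 21.2 shift [-0.0026 -0.001   0.0083] turn [ 0.001  0.001 -0.001]
```

```bash
python3 -m creep '[[-0.002,0,0.002,0,0,0],[-0.002,0,0.004,0,0,0],[-0.002,0,0.006,0,0,0],[-0.002,0,0.008,0,0,0],[-0.002,0,0.008,0,0,0]]'
python3 -m creep '[[0,0,0,0,0,0],[0,0,0,0,0,0],[0,0,0,0,0,0],[0,0,0,0,0,0],[0,0,0,0,0,0],[0,0,-0.03,0,0,0],[0,0,-0.08,0,0,0],[0,0,-0.13,0,0,0],[0,0,-0.15,0,0,0],[0,0,-0.15,0,0,0]]' -1
python3 -c "
from h import *
to(.434,.201,.16,88)
cv2.imwrite('pics/s3.png',arm.grab_frame('side')[50:350,200:600,::-1])"
```

```text
clock: 21.65
position: [0.6426, -0.2124, 0.0402]
tcp_rot: [2.122, 2.316, 0.0]
force: [-1.7, 0.9, 1.2]
gripper_width: 0.633
grip_force: 30.0
clock: 22.65
position: [0.6434, -0.2127, 0.1628]
tcp_rot: [2.119, 2.312, 0.002]
force: [-0.4, 0.2, 0.3]
gripper_width: 1.0
grip_force: 0.0
t 22.6 shift [ 0.538  -0.2158  0.001 ] turn [0.009 0.005 0.244]
```

View pics/s3.png

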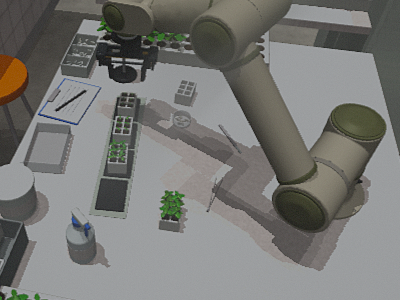

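The side view shows three packs upright in the far three trays (crop 126,101; 122,126; 117,153), the tall one still at (172,205). Fetch the tall one.

```bash
python3 -m creep '[[0.05,-0.02,0,0,0,0.1],[0.11,-0.044,0,0,0,0.24],[0.17,-0.068,0,0,0,0.24],[0.23,-0.092,0,0,0,0.24],[0.29,-0.116,0,0,0,0.24],[0.34,-0.136,0,0,0,0.24],[0.39,-0.156,0,0,0,0.24],[0.44,-0.177,0,0,0,0.24],[0.49,-0.197,0,0,0,0.24],[0.538,-0.216,0,0,0,0.24],[0.538,-0.216,0,0,0,0.24],[0.538,-0.216,0,0,0,0.24]]'
python3 -m creep '[[0,0,0,0,0,0],[0,0,0,0,0,0]]'
python3 -c "
from h import *
to(.434,.201,.0365,88)
cv2.imwrite('pics/s4.png',cv2.resize(arm.grab_frame('side')[200:300,320:440,::-1],(600,500)))"
```

```text
clock: 23.9
position: [0.4323, 0.2017, 0.1587]
tcp_rot: [-2.255, -2.186, 0.003]
force: [0.2, -0.5, -0.8]
gripper_width: 0.998
grip_force: 0.0
clock: 24.1
position: [0.4334, 0.2005, 0.1595]
tcp_rot: [-2.259, -2.182, 0.001]
force: [-0.2, 0.6, 1.3]
gripper_width: 1.005
grip_force: 0.0
t 24.1 shift [0.0007 0.0008 0.1537] turn [-0.001  0.     0.   ]
```

View pics/s4.png

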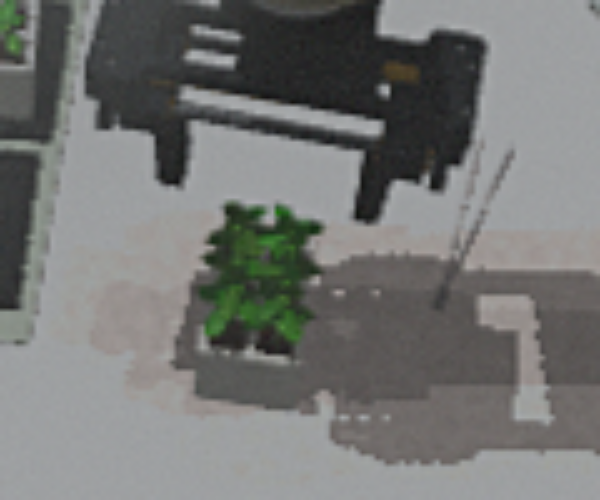

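The foam's near top edge runs from crop (197,350) to (300,362); check it against the estimate.

```bash
python3 -c "
from h import *
a=ray('side',(320+197/5,200+351/5),.045);b=ray('side',(320+300/5,200+362/5),.045);print(a,b,(a+b)/2, np.linalg.norm(a-b))"
```

```text
[0.4579973  0.24738807 0.045     ] [0.40312985 0.2431677  0.045     ] [0.43056357 0.24527789 0.045     ] 0.055029518556916596
```

```bash
python3 -m creep '[[0.003,0,0.03,0,0,-0.16],[0.003,0,0.06,0,0,-0.16],[0.003,0,0.09,0,0,-0.16],[0.003,0,0.12,0,0,-0.16],[0.003,0,0.14,0,0,-0.16],[0.003,0,0.15,0,0,-0.16],[0.003,0,0.155,0,0,-0.16],[0.003,0,0.155,0,0,-0.16]]'
python3 -m creep '[[0,0,0,0,0,0],[0,0,0,0,0,0],[0,0,0,0,0,0],[0,0,0,0,0,0],[0,0,0,0,0,0],[0,0,0,0,0,0],[0,0,0,0,0,0],[0,0,0,0,0,0]]' 1
python3 -m creep '[[0,0,-0.01,0,0,0],[0,0,-0.03,0,0,0],[0,0,-0.06,0,0,0],[0,0,-0.09,0,0,0],[0,0,-0.12,0,0,0],[0,0,-0.14,0,0,0],[0,0,-0.15,0,0,0],[0,0,-0.15,0,0,0]]'
python3 -c "
from h import *
to(.609,.158,.156,95)"
```

```text
clock: 24.95
position: [0.4333, 0.2036, 0.036]
tcp_rot: [2.169, 2.272, 0.0]
force: [-0.4, 0.5, -0.1]
gripper_width: 1.0
grip_force: 0.0
clock: 25.75
position: [0.4332, 0.2039, 0.0362]
tcp_rot: [2.168, 2.273, 0.0]
force: [-0.9, -0.1, 5.5]
gripper_width: 0.628
grip_force: 29.9
clock: 26.55
position: [0.4333, 0.2039, 0.1566]
tcp_rot: [2.168, 2.272, 0.002]
force: [-0.0, -0.3, -2.3]
gripper_width: 0.63
grip_force: 29.9
t 26.6 shift [-0.0676  0.2167  0.001 ] turn [ 0.003 -0.    -0.08 ]
```

```bash
python3 -m creep '[[-0.01,0.03,0,0,0,-0.08],[-0.022,0.07,0,0,0,-0.08],[-0.036,0.115,0,0,0,-0.08],[-0.05,0.16,0,0,0,-0.08],[-0.061,0.195,0,0,0,-0.08],[-0.068,0.217,0,0,0,-0.08],[-0.068,0.217,0,0,0,-0.08],[-0.068,0.217,0,0,0,-0.08]]'
python3 -m creep '[[0,0,0.03,0,0,0],[0,0,0.06,0,0,0],[0,0,0.09,0,0,0],[0,0,0.11,0,0,0],[0,0,0.12,0,0,0],[0,0,0.128,0,0,0],[0,0,0.134,0,0,0],[0,0,0.138,0,0,0],[0,0,0.139,0,0,0],[0,0,0.139,0,0,0]]'
python3 -c "
from h import *
to(.609,.158,.0402,95)"
```

```text
clock: 27.35
position: [0.6082, 0.1577, 0.1546]
tcp_rot: [-2.122, -2.315, 0.003]
force: [0.4, 0.8, -0.3]
gripper_width: 0.634
grip_force: 29.9
clock: 28.35
position: [0.6092, 0.1576, 0.045]
tcp_rot: [2.123, 2.316, 0.0]
force: [0.2, -0.3, -0.8]
gripper_width: 0.633
grip_force: 29.9
t 28.4 shift [ 0.0005 -0.0002  0.006 ] turn [ 0.001  0.    -0.001]
```

Then release, rise and back off toward the robot for a clear top view.

```bash
python3 -m creep '[[0,0,0.002,0,0,0],[0,0,0.004,0,0,0],[0,0,0.006,0,0,0],[0,0,0.006,0,0,0]]'
python3 -m creep '[[0,0,0,0,0,0],[0,0,0,0,0,0],[0,0,0,0,0,0],[0,0,0,0,0,0],[0,0,0,0,0,0],[0,0,-0.03,0,0,0],[0,0,-0.08,0,0,0],[0,0,-0.13,0,0,0],[0,0,-0.17,0,0,0],[0,0,-0.17,0,0,0]]' -1
python3 -m creep '[[0.03,-0.06,0,0,0,0],[0.06,-0.12,0,0,0,0],[0.08,-0.18,0,0,0,0],[0.1,-0.24,0,0,0,0],[0.12,-0.3,0,0,0,0],[0.12,-0.35,0,0,0,0],[0.12,-0.36,0,0,0,0],[0.12,-0.36,0,0,0,0],[0.12,-0.36,0,0,0,0]]'
python3 -c "
from h import *
a=arm.grab_frame('top')[:,:,::-1];b=arm.grab_frame('side')[:,:,::-1]
cv2.imwrite('pics/t9.png',a);cv2.imwrite('pics/s9.png',b)
o=np.hstack([cv2.resize(a[160:270,250:460],None,fx=2.5,fy=2.5),cv2.resize(cv2.resize(b[130:280,280:360],None,fx=2.5,fy=2.5)[:275],(200,275))]);print(o.shape)
cv2.imwrite('pics/f9.png',o)"
```

```text
clock: 28.75
position: [0.6091, 0.1577, 0.0402]
tcp_rot: [2.123, 2.316, 0.0]
force: [-1.3, -1.7, 1.2]
gripper_width: 0.636
grip_force: 29.9
clock: 29.75
position: [0.6107, 0.1578, 0.1809]
tcp_rot: [2.119, 2.312, 0.01]
force: [0.2, -0.0, 0.1]
gripper_width: 1.001
grip_force: 0.0
clock: 30.65
position: [0.315, 0.2283, 0.176]
tcp_rot: [2.123, 2.315, 0.001]
force: [-0.4, -0.4, 0.5]
gripper_width: 0.998
grip_force: 0.0
(275, 725, 3)
```

View pics/f9.png

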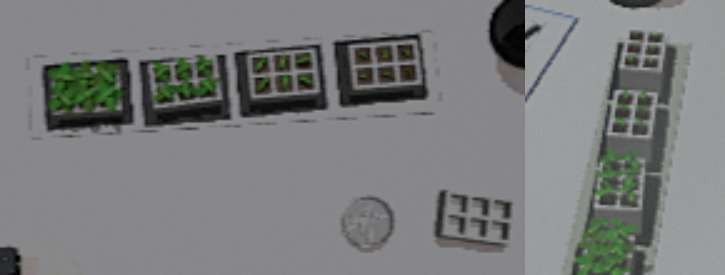

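View pics/s9.png

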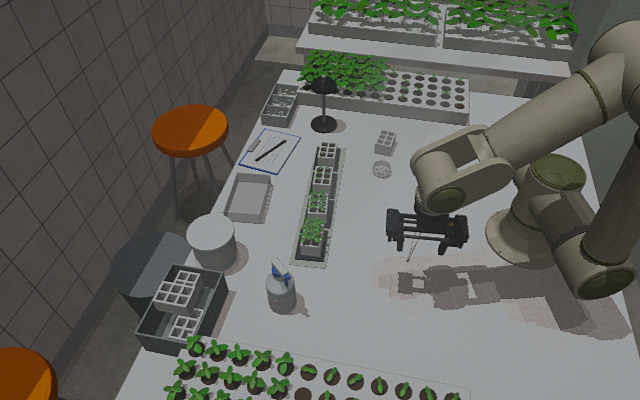

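Both views show tall, medium, small and sprout left to right, flat in their trays, with the sprout next to the lamp and the empty pack untouched. One numeric check of the centres:

Run:
```python
from h import *
I=cv2.imread("pics/t9.png").astype(int)
m=(I[:,:,1]-np.maximum(I[:,:,0],I[:,:,2])>15)|((I[:,:,2]-I[:,:,0]>8)&(I.max(2)<90))
for (x,y),z,g in(((284,195),.068,(609,158)),((323,191),.062,(620,34)),((362,188),.047,(631,-90)),((403,184),.047,(642,-213))):
    q=np.argwhere(m[y-14:y+14,x-19:x+19]).astype(np.float32)
    c=cv2.minAreaRect(q)[0];p=ray("top",(c[1]+x-19,c[0]+y-14),z)*1000
    print(np.round(p[:2]),"goal",g)
```

```text
[610. 155.] goal (609, 158)
[623.  31.] goal (620, 34)
[631. -87.] goal (631, -90)
[ 643. -213.] goal (642, -213)
```

```bash
python3 -c "
from workcell import arm
print(arm.job_done())"
```

```text
the job is handed in; nothing more can be done
None
```

I set the four packs in the trays from shortest beside the lamp to tallest farthest from it, with measured centres within about 5 mm of the tray centres. The empty pack was not touched, and I handed the job in at about 31 s; no verdict came back.

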